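# Fit the notched blade in the blade holder on the electronics repair bench

## Task

Fit the blade holder on the repair bench with its scraper blade: take the blade that has an open notch in one end (not the plain square-ended one) and lay it flat on the raised bed of the holder, straight along the bed, with the notch around the locating pin and the rest of the blade over the bed. Set it down rather than dropping it, let go, and leave the plain blade where it lies.

Things in the scene. Friction and masses are not known exactly. Their poses are not given: they have to be found in the camera images.
- blade_grip (a point): Notched blade: flat steel plate 110 (its x) x 56 (y) x 5 mm, 0.2 kg, on it an upright black grip block 50 (x) x 14 mm (y), top 38 mm above the blade's underside. +x end has an open notch, -x end a bright ground edge. Point: on the block's centre lines, 28 mm above the underside, 10 below its top. Pinch the block across y, fingertips above the plate. x: ground edge to notch; z up.
- blade_notch (a point): Middle of the notched blade's notch, at the level of the blade's underside; same axes as blade_grip, 45 mm from it along +x. The notch is 28 mm wide (y), 30 mm deep (x) and open at the blade's +x end, 15 mm beyond this point.
- holder_pin (a point): Foot of the fixed holder's pin, on the bed's top, 34 mm above the table. Grey base 170 x 100 mm, aluminium bed 100 (x) x 60 mm (y). Dark pin, 8 mm across, 14 high, on the bed's centre line, 15 mm from its +x end; bed reaches 85 mm along -x. Grey bracket 42 mm high, 36 to 54 mm along +x. x: along the bed towards pin and bracket; z up. Blade's x goes along this x, overhanging the -x end by 10 mm.
- plain_grip (a point): Plain blade, to be left alone: same size, grip block and axes as the notched blade (this point is at the same place in its grip block), but its +x end is straight, without a notch.
Things that resemble listed ones, but are neither listed nor needed, are in the scene too. What is shaped like the part that bears blade_grip but red or yellow is not meant.

How it is judged:
At the end, for the whole second after the job is handed in: The notched blade lies at rest and flat on the holder's bed (within 4 mm of its height and 0.06 rad of level), the middle of its notch within 14 mm of the pin in plan, its length within 15 degrees of the bed's, its grip block over the bed; the plain blade is within 30 mm of where it started (horizontal distance between blade_notch and holder_pin below 0.014 m and angle between the x axis of blade_grip and the x axis of holder_pin, either way round below 0.26 rad and x of blade_grip in the frame of holder_pin below -0.02 m and z of blade_notch in the frame of holder_pin between -0.004 and 0.004 m and angle between blade_grip's own z axis and vertical below 0.06 rad and linear speed of blade below 0.02 m/s and distance of plain_grip from where it was at the start of the episode below 0.03 m); the robot touches nothing.
It fails at once if the notched blade is dropped or flung onto the holder (it moves faster than 0.7 m/s within 80 mm of the pin) (horizontal distance between blade_notch and holder_pin below 0.08 m and linear speed of blade above 0.7 m/s).
It fails at once if the plain blade is moved by more than 30 mm (distance of plain_grip from where it was at the start of the episode above 0.03 m).
It also fails if it takes over 42 s, if anything falls off the work surface, if the arm or the gripper's body presses on something with over 40 N, if the wrist force passes 120 N, or if a joint passes its speed limit or range.

## Robot

A 7-joint arm with a two-finger parallel gripper is mounted at the origin on the work surface. World frame = base frame: x ahead of the robot, y to its left, z up, the work surface at z = 0. Lengths are in m, angles in rad, forces in N, time in s.
With the tool pointing down it reaches from about 0.4 to 0.85 m from the base axis. Payload 10.4 kg.
Tool frame: the origin (TCP) lies at the centre of the arm's flange, where the gripper is bolted on; the fingertips stand 173 mm ahead of it and the grasp point (between the pads) lies 155 mm ahead of it; z points along the fingers, y is the line along which they close (so a half turn about z gives the same grasp; the last joint's range is limited). The gripper opens to 85 mm and grips with 20 to 120 N. Pads are 22 mm wide; open, the fingers measure 114 mm over their backs; the gripper's body (76 mm by 85 mm) begins 54 mm behind the grasp point. The pads swing forward as they close: fully open they stand 13 mm farther back than shut.
Start: joints at [-1.321, 0.332, -0.065, 1.46, 0.022, 1.35, -0.088], TCP at [0.168, 0.602, 0.405] pointing down, gripper open.
Joint ranges: [-2.6, 2.6], [-0.5, 2.12], [-1.47, 1.34], [0.16, 2.42], [-1.27, 4.41], [0.06, 2.06], [-2.6, 2.6]. Speed limits (rad/s): [2.22, 2.22, 2.79, 2.79, 3.14, 3.14, 3.14].

## Interface

Orientations are given as a unit quaternion [x, y, z, w].
In Python, from workcell import manip, viewer, finder gives the robot as it stands.
- The arm moves only by the tool arm_command, never from a script. Its argument "plan" is a list of rows, each an object with "dp": the shift along the tool's x, y, z in mm, a list of three; "spin": the turn about the tool's z in rad. A call has 1 to 5 rows; each row shifts and turns the commanded pose from where the row before left it, along the tool's axes as they then stand; what a row does not reach is not made up. A row lasts 1/10 s, in which the tool goes at most 50 mm and 8.59 degrees, less where a joint would pass 70% of its speed; a pose out of reach is approached as far as the arm can. A call is refused whole if a number of a shift passes 50 or a number of a turn 0.15, either way. A call with a gripper value outside its range is refused whole. "grip" is the closure, from -1 (fully open) to 1 (shut), set as the call begins (left out, the last holds). The fingers move at their own pace and stop on an object; "newtons" is the grip in N (left out, the last holds). Time passes only in rows, so rows that do not move let the fingers close. It gives the time, the measured TCP pose, the force, the opening and the grip force at its end, in the units of the state.
- manip.get_obs(): the state, without advancing time (a new reading comes with each control period).
- viewer.camera(name): name is "scene" or "top" or "wrist"; returns the picture (480x640x3 uint8, blue, green, red); there is no depth.
- viewer.camera_params(name): a dict with "vertical_fov" (degrees; the focal length in pixels is half the picture's height over the tangent of half this angle, whatever the lens; pixels are square), "cx", "cy" (the principal point, pixels), "R" (3x3) and "t" (3): a world point X has camera coordinates R X + t; the wrist camera has in their place "T_tool_cam" (4x4, takes a point from camera to tool coordinates, whose origin is the TCP and whose axes are the flange's). Camera axes: x right, y down, z forward; pixel columns grow to the right and rows downward; lengths in m; the calibration is good to about 2 mm. A picture is of the moment at which its call begins: read the wrist's pose just before it. camera_params takes no time and is no camera call.
- manip.hand_in(): hands the job in; it is judged then, once.
Trained networks look in the newest picture that a camera, given by its name, has taken for a name from the list of things; names that differ only in an ending like _2 or _b are one class to them, and where a whole thing is asked for, a point or a joint stands for the part that bears it (a point fixed in the world has none). Each returns a list of dicts, best first, with "score" (0 to 1); they miss things now and then, are a little off and sometimes report something else, mostly with a low value. They report only what shows in the picture. A call takes as long as a camera call. They do not tell look-alikes from the thing itself.
- finder.find_in(camera, thing): "position" ([x, y, z] in m, in world coordinates, good to about 4 mm: the middle of the surface that is visible of it).
The state is a dict: "clock": time; "joint_pos": joint angles; "joint_velocities": joint speeds; "tau": joint torques, N m; "position": TCP position; "ee_rot": TCP orientation; "ft_force": force on the tool from outside, world axes, zero at the start; "torque": the same for the moment, N m; "grip_width": opening from 0.0 (shut) to 1.0 (fully open); "grasp_force": force on a finger pad.
Only numpy, scipy, OpenCV 4.12 (cv2) and the standard library are available. Lean on these libraries where they do the work, as an engineer would, in place of code of your own. Each camera call takes 0.05 s, during which the arm holds its last target. There are 200 camera calls.

## Working session

There is one attempt and no reset: what is moved stays moved. The work goes in short steps, Python scripts to look and compute and a tool call to move; the robot and the scene stay as the last step left them, time stands still between calls to the robot, and variables do not carry over. Pictures are saved under pics/ and viewed, at most 10 in all, crops included, and the job is handed in when it is done.

Besides the shell and the picture viewer there is one more tool, called after ">>>" as name([rows], argument=value, ...), one row to a line, values as JSON. arm_command: Moves the arm, as the interface text tells. Its arguments: {"type":"object","properties":{"plan":{"type":"array","items":{"type":"object","properties":{"dp":{"type":"array","items":{"type":"number"}},"spin":{"type":"number"}}}},"grip":{"type":"number"},"newtons":{"type":"number"}},"required":["plan"]}

```bash
mkdir -p pics
cat > h.py <<'E'
import numpy as np, cv2
from workcell import manip, viewer, finder
from scipy.spatial.transform import Rotation as Rn
def cam(name):
    p=viewer.camera_params(name); f=240/np.tan(np.radians(p["vertical_fov"])/2)
    K=np.array([[f,0,p["cx"]],[0,f,p["cy"]],[0,0,1.]])
    if "R" in p: return K,np.array(p["R"]),np.array(p["t"]),p
    o=manip.get_obs(); Rt=Rn.from_quat(o["ee_rot"]).as_matrix(); T=np.eye(4);T[:3,:3]=Rt;T[:3,3]=o["position"]
    C=np.linalg.inv(T@np.array(p["T_tool_cam"])); return K,C[:3,:3],C[:3,3],p
def ray(c,u,v,z):
    K,R,t=c[:3]; d=R.T@np.linalg.inv(K)@[u,v,1]; o=-R.T@t
    return o+d*(z-o[2])/d[2]
def pix(c,X):
    K,R,t=c[:3]; q=K@(R@np.array(X)+t); return q[:2]/q[2]
E
python3 - <<'E'
from h import *
o=manip.get_obs(); print({k:np.round(v,3) for k,v in o.items()})
ims=[]
for n in ("top","scene"):
    c=cam(n); im=viewer.camera(n); cv2.imwrite(f"pics/{n}0.png",im)
    print(n,{k:np.round(v,3).tolist() for k,v in c[3].items() if k not in("R","t")})
    for th in ("blade_grip","blade_notch","holder_pin","plain_grip"):
        for d in finder.find_in(n,th): print(th,round(d["score"],2),np.round(d["position"],3),np.round(pix(c,d["position"])))
E
```

```text
{'clock': np.float64(0.0), 'joint_pos': array([-1.321,  0.333, -0.065,  1.461,  0.022,  1.35 , -0.089]), 'joint_velocities': array([-0.002,  0.   , -0.002, -0.002, -0.003, -0.002,  0.001]), 'tau': array([-2.0000e-03, -6.2546e+01,  4.8000e-02, -3.9160e+01,  1.6000e-02,
        1.0000e-02, -0.0000e+00]), 'position': array([0.168, 0.602, 0.404]), 'ee_rot': array([ 0.136,  0.991, -0.001, -0.   ]), 'ft_force': array([ 0.635, -0.289,  0.271]), 'torque': array([ 0.018, -0.026, -0.015]), 'grasp_force': np.float64(0.0), 'grip_width': np.float64(0.998)}
top {'vertical_fov': 43.116, 'cx': 308.141, 'cy': 241.223}
blade_grip 0.95 [0.515 0.134 0.006] [267. 230.]
blade_grip 0.78 [0.366 0.076 0.005] [299. 308.]
blade_grip 0.64 [0.546 0.398 0.006] [128. 217.]
blade_grip 0.63 [ 0.381 -0.093  0.006] [388. 298.]
blade_notch 0.98 [0.368 0.076 0.011] [299. 307.]
blade_notch 0.86 [0.547 0.396 0.002] [129. 216.]
blade_notch 0.83 [0.516 0.141 0.004] [263. 230.]
blade_notch 0.57 [ 0.383 -0.089  0.008] [386. 297.]
holder_pin 0.63 [ 0.551 -0.244  0.012] [464. 207.]
plain_grip 0.66 [0.445 0.264 0.002] [199. 268.]
scene {'vertical_fov': 47.551, 'cx': 314.797, 'cy': 242.541}
blade_grip 0.86 [ 0.391 -0.086  0.002] [328. 180.]
blade_grip 0.78 [0.551 0.404 0.006] [369. 394.]
blade_grip 0.72 [0.372 0.076 0.007] [368. 228.]
blade_grip 0.71 [0.531 0.152 0.003] [320. 283.]
blade_notch 0.96 [ 0.391 -0.086  0.007] [328. 179.]
blade_notch 0.89 [0.527 0.149 0.004] [321. 281.]
blade_notch 0.86 [0.549 0.41  0.008] [371. 396.]
blade_notch 0.75 [0.371 0.086 0.009] [370. 231.]
holder_pin 0.7 [ 0.566 -0.232  0.015] [237. 158.]
plain_grip 0.57 [0.449 0.27  0.004] [380. 314.]
```

View pics/top0.png

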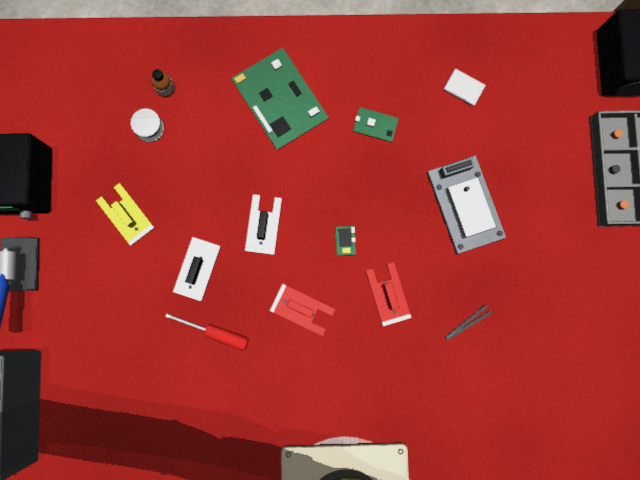

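View pics/scene0.png

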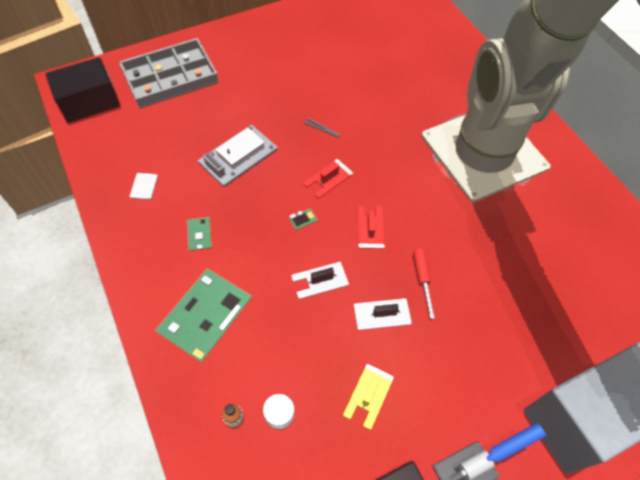

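Candidates (top image): steel notched blade (263,225), plain steel (197,268, square ends), red notched (302,308) and (388,293), yellow notched (125,213). The uncoloured one at (263,225) has the notch at its upper end, so I choose it. The holder is at (467,203), with its pin near (466,188) and bracket near (458,167). Next I measure and check one close crop.

```bash
cat > m.py <<'E'
from h import *
def rect(im,c,seed,z,w=55,thr=120):
    x0,y0=seed[0]-w,seed[1]-w
    s=im[y0:y0+2*w,x0:x0+2*w].astype(int)
    m=((s.min(2)>thr)).astype(np.uint8)
    n,l,st,ce=cv2.connectedComponentsWithStats(m)
    k=1+np.argmax(st[1:,4]); pts=np.argwhere(l==k)[:,::-1]+[x0,y0]
    P=np.array([ray(c,u,v,z)[:2] for u,v in pts])
    r=cv2.minAreaRect((P*1000).astype(np.float32)); return r,cv2.boxPoints(r)
E
python3 - <<'E'
from m import *
im=cv2.imread("pics/top0.png"); c=cam("top")
for nm,s,z in (("blade",(263,225),.005),("plain",(197,268),.005),("bed",(472,207),.034)):
    r,b=rect(im,c,s,z,40,150 if nm=="bed" else 120); print(nm,np.round(r[0],1),np.round(r[1],1),round(r[2],1),np.round(b).tolist())
print("pin top",ray(c,466,188,.048),"bracket mid",ray(c,458,167,.042))
cr=np.hstack([cv2.resize(im[180:270,215:305],(400,400),interpolation=cv2.INTER_CUBIC),cv2.resize(im[150:250,420:520],(400,400),interpolation=cv2.INTER_CUBIC)])
cv2.imwrite("pics/crop.png",cr)
E
```

```text
blade [526.8 141.4] [ 57.1 111.1] 81.3 [[468.0, 122.0], [577.0, 105.0], [586.0, 161.0], [476.0, 178.0]]
plain [444.6 268.3] [ 57.6 110.5] 70.5 [[383.0, 260.0], [487.0, 223.0], [506.0, 277.0], [402.0, 314.0]]
bed [ 553.4 -242.4] [162.   93.7] 17.1 [[462.0, -221.0], [490.0, -311.0], [645.0, -263.0], [617.0, -174.0]]
pin top [ 0.58043515 -0.23927995  0.048     ] bracket mid [ 0.62208975 -0.2280614   0.042     ]
```

View pics/crop.png

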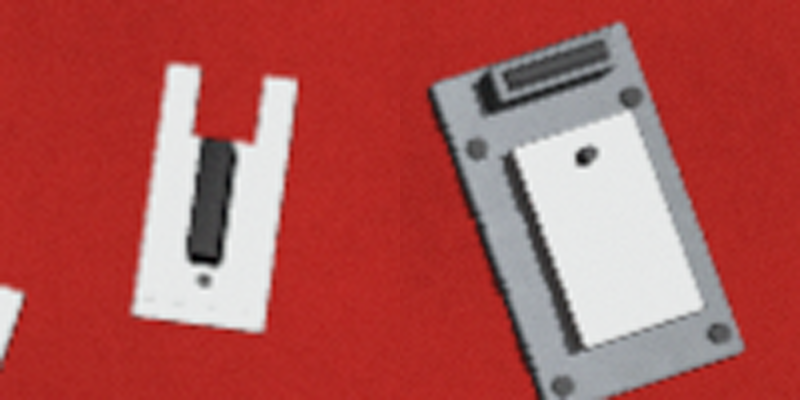

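The crop confirms it. On the left is the uncoloured blade with an open notch at the top and its block at (212,200). On the right is the bed with the pin at (585,155), near the bracket end. I still need a cleaner bed fit and the move to above the blade.

```bash
cat >> m.py <<'E'
def move(p,yaw_y):
    """tool-frame shift (mm) to TCP p and spin that brings tool y to world angle yaw_y (deg, mod 180)"""
    o=manip.get_obs(); R=Rn.from_quat(o["ee_rot"]).as_matrix()
    a=np.degrees(np.arctan2(R[1,1],R[0,1])); d=(yaw_y-a+90)%180-90
    print("shift",np.round(R.T@(np.array(p)-o["position"])*1000,1),"spin",round(-np.radians(d),3),"tilt",np.round(R[:,2],3),"t",o["clock"])
E
python3 - <<'E'
from m import *
im=cv2.imread("pics/top0.png"); c=cam("top")
r,b=rect(im,c,(472,207),.034,40,215); print(np.round(r[0],1),np.round(r[1],1),np.round(b).tolist())
s=im[183:194,460:472].min(2); m=s<110; ys,xs=np.nonzero(m); print("pin",xs.mean()+460,ys.mean()+183, ray(c,xs.mean()+460,ys.mean()+183,.042))
s=im[195:255,240:290].max(2); ys,xs=np.nonzero(s<75); P=np.array([ray(c,u+240,v+195,.036)[:2] for u,v in zip(xs,ys)])*1000
print("block",cv2.minAreaRect(P.astype(np.float32)))
move([.522,.142,.30],81.3)
E
```

```text
[ 547.5 -252.2] [97.7 58.1] [[492.0, -239.0], [509.0, -294.0], [603.0, -265.0], [586.0, -210.0]]
pin 465.8125 188.375 [ 0.58095115 -0.2406373   0.042     ]
block ((520.2540893554688, 141.8184814453125), (13.922365188598633, 51.73701858520508), 81.12995147705078)
shift [-464.5 -347.6  104.7] spin -0.121 tilt [-0. -0. -1.] t 0.5
```

>>> arm_command([
  {"dp": [-30, -22, 0]},
  {"dp": [-30, -22, 0]},
  {"dp": [-30, -22, 0]},
  {"dp": [-30, -22, 0]},
  {"dp": [-30, -22, 0]},
], grip=-1)

```text
invalid input at $.plan[0]: expected keys dp, spin
```

>>> arm_command([
  {"dp": [-30, -22, 0]},
  {"dp": [-30, -22, 0]},
  {"dp": [-30, -22, 0]},
  {"dp": [-30, -22, 0]},
  {"dp": [-30, -22, 0]},
])

```text
invalid input at $.plan[0]: expected keys dp, spin
```

>>> arm_command([
  {"dp": [-30, -24, 10]},
  {"dp": [-30, -24, 20]},
  {"dp": [-30, -24, 20]},
  {"dp": [-30, -24, 20]},
  {"dp": [-30, -24, 20]},
])

```text
invalid input at $.plan[0]: expected keys dp, spin
```

```bash
python3 -c "
from m import *
move([.522,.142,.30],81.3)"
```

```text
shift [-464.5 -347.6  104.7] spin -0.121 tilt [-0. -0. -1.] t 0.5
```

>>> arm_command([
  {"dp": [-30, -22, 0], "spin": 0},
  {"dp": [-30, -22, 0], "spin": 0},
  {"dp": [-30, -22, 0], "spin": 0},
  {"dp": [-30, -22, 0], "spin": 0},
  {"dp": [-30, -22, 0], "spin": 0},
], grip=-1)

```text
clock: 1.0
position: [0.284, 0.4542, 0.4049]
ee_rot: [0.136, 0.991, 0.0, 0.0]
ft_force: [1.2, 0.9, 0.2]
grip_width: 1.002
grasp_force: 0.0
```

>>> arm_command([
  {"dp": [-30, -22, 0], "spin": 0},
  {"dp": [-30, -22, 0], "spin": 0},
  {"dp": [-30, -22, 0], "spin": 0},
  {"dp": [-30, -22, 0], "spin": 0},
  {"dp": [-30, -22, 0], "spin": 0},
])

```text
clock: 1.5
position: [0.3987, 0.3078, 0.405]
ee_rot: [0.136, 0.991, 0.0, 0.0]
ft_force: [0.8, 0.9, 1.0]
grip_width: 1.003
grasp_force: 0.0
```

>>> arm_command([
  {"dp": [-30, -24, 10], "spin": 0},
  {"dp": [-30, -24, 20], "spin": 0},
  {"dp": [-30, -24, 20], "spin": 0},
  {"dp": [-30, -24, 20], "spin": 0},
  {"dp": [-30, -24, 20], "spin": 0},
])

```text
clock: 2.0
position: [0.5108, 0.1519, 0.3142]
ee_rot: [0.136, 0.991, 0.0, 0.0]
ft_force: [-0.6, 0.3, 0.0]
grip_width: 1.001
grasp_force: 0.0
```

```bash
python3 -c "
from m import *
move([.522,.142,.30],81.3)"
```

```text
shift [-13.4  -6.5  14.2] spin -0.121 tilt [ 0.001  0.001 -1.   ] t 2.0
```

>>> arm_command([
  {"dp": [-13, -6, 14], "spin": -0.06},
  {"dp": [0, 0, 0], "spin": -0.06},
  {"dp": [0, 0, 0], "spin": 0},
  {"dp": [0, 0, 0], "spin": 0},
])

```text
clock: 2.4
position: [0.521, 0.1443, 0.301]
ee_rot: [0.077, 0.997, 0.0, 0.0]
ft_force: [-0.5, -0.5, 0.1]
grip_width: 1.0
grasp_force: 0.0
```

Run:
```python
from m import *
c=cam("wrist"); im=viewer.camera("wrist"); cv2.imwrite("pics/w1.png",im)
for d in finder.find_in("wrist","blade_grip"): print(d["score"],np.round(d["position"],4))
for d in finder.find_in("wrist","blade_notch"): print(d["score"],np.round(d["position"],4))
print(pix(c,[.521,.142,.038]),pix(c,[.581,.133,0.005]))
move([.522,.142,.185],81.3)
```

```text
0.94 [0.5304 0.3741 0.0046]
0.93 [0.5186 0.1473 0.0043]
0.77 [0.3746 0.0858 0.0048]
0.75 [ 0.4292 -0.0553  0.004 ]
0.98 [0.5136 0.1458 0.0077]
0.88 [0.3756 0.0831 0.0054]
0.77 [ 0.4259 -0.057   0.0073]
0.71 [0.5308 0.3714 0.006 ]
[312.12766845 246.24251211] [313.02854926 303.73414345]
shift [ -1.4  -2.3 116.1] spin -0.001 tilt [ 0.001  0.001 -1.   ] t 2.55
```

View pics/w1.png

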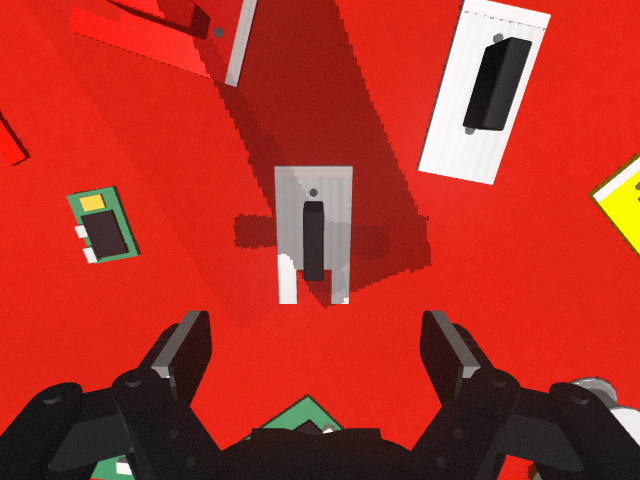

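The wrist view shows the notched blade at (313,240), aligned with the fingers and where I predicted it. The plain blade at (485,90) is clear of them. Descending.

>>> arm_command([
  {"dp": [-1, -2, 26], "spin": 0},
  {"dp": [0, 0, 30], "spin": 0},
  {"dp": [0, 0, 30], "spin": 0},
  {"dp": [0, 0, 20], "spin": 0},
  {"dp": [0, 0, 10], "spin": 0},
])

```text
clock: 3.05
position: [0.521, 0.1421, 0.1832]
ee_rot: [0.076, 0.997, -0.0, -0.001]
ft_force: [0.4, 0.3, 0.3]
grip_width: 0.997
grasp_force: 0.0
```

>>> arm_command([
  {"dp": [0, 0, 0], "spin": 0},
  {"dp": [0, 0, 0], "spin": 0},
  {"dp": [0, 0, 0], "spin": 0},
  {"dp": [0, 0, 0], "spin": 0},
  {"dp": [0, 0, 0], "spin": 0},
], grip=1, newtons=60)

```text
clock: 3.55
position: [0.522, 0.142, 0.1855]
ee_rot: [0.076, 0.997, 0.0, 0.001]
ft_force: [-12.2, -5.8, 27.4]
grip_width: 0.149
grasp_force: 60.2
```

>>> arm_command([
  {"dp": [0, 0, 0], "spin": 0},
  {"dp": [0, 0, 0], "spin": 0},
  {"dp": [0, 0, 0], "spin": 0},
])

```text
clock: 3.85
position: [0.5221, 0.142, 0.1856]
ee_rot: [0.076, 0.997, 0.0, 0.001]
ft_force: [-0.3, 0.6, 6.2]
grip_width: 0.152
grasp_force: 59.8
```

>>> arm_command([
  {"dp": [0, 0, -20], "spin": 0},
  {"dp": [0, 0, -30], "spin": 0},
  {"dp": [0, 0, -30], "spin": 0},
  {"dp": [0, 0, -30], "spin": 0},
  {"dp": [0, 0, 0], "spin": 0},
])

```text
clock: 4.35
position: [0.5229, 0.142, 0.2988]
ee_rot: [0.076, 0.997, 0.002, 0.003]
ft_force: [0.3, 0.2, -1.3]
grip_width: 0.151
grasp_force: 58.8
```

Run:
```python
from m import *
c=cam("wrist"); im=viewer.camera("wrist"); cv2.imwrite("pics/w2.png",im)
move([.538,-.2545,.30],107.1)
```

```text
shift [ -76.  -389.4   -4.2] spin -0.451 tilt [ 0.003  0.002 -1.   ] t 4.4
```

View pics/w2.png

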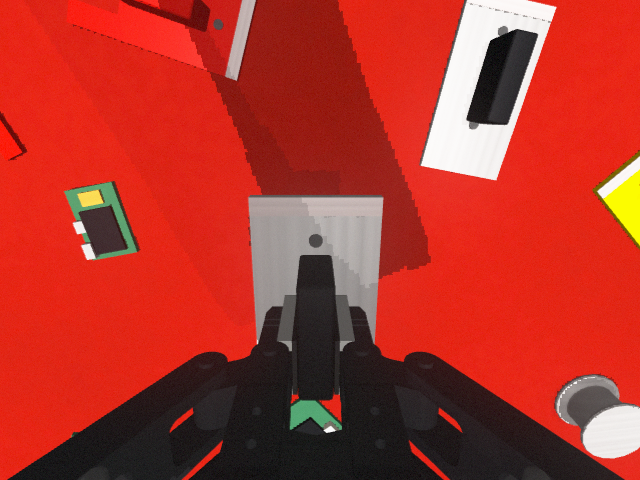

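The blade is held level, with its ground edge from (249,197) to (383,197), straight in the fingers. Carrying it to the holder.

>>> arm_command([
  {"dp": [-5, -25, 0], "spin": 0},
  {"dp": [-5, -26, 0], "spin": 0},
  {"dp": [-5, -26, 0], "spin": 0},
  {"dp": [-5, -26, 0], "spin": 0},
  {"dp": [-5, -26, 0], "spin": 0},
])

```text
clock: 4.9
position: [0.5262, 0.0095, 0.2933]
ee_rot: [0.076, 0.997, -0.0, -0.001]
ft_force: [0.2, -0.0, -1.4]
grip_width: 0.154
grasp_force: 58.7
```

>>> arm_command([
  {"dp": [-5, -26, 0], "spin": 0},
  {"dp": [-5, -26, 0], "spin": 0},
  {"dp": [-5, -26, 0], "spin": 0},
  {"dp": [-5, -26, 0], "spin": 0},
  {"dp": [-5, -26, 0], "spin": 0},
])

```text
clock: 5.4
position: [0.5312, -0.1227, 0.2933]
ee_rot: [0.076, 0.997, -0.0, -0.001]
ft_force: [0.5, 0.8, -1.4]
grip_width: 0.155
grasp_force: 58.7
```

>>> arm_command([
  {"dp": [-5, -26, 0], "spin": 0},
  {"dp": [-5, -26, 0], "spin": 0},
  {"dp": [-5, -26, 0], "spin": 0},
  {"dp": [-5, -26, 0], "spin": 0},
  {"dp": [-5, -26, 0], "spin": 0},
])

```text
clock: 5.9
position: [0.5362, -0.2549, 0.2931]
ee_rot: [0.076, 0.997, 0.0, -0.001]
ft_force: [-0.2, -0.9, -1.4]
grip_width: 0.151
grasp_force: 58.7
```

>>> arm_command([
  {"dp": [0, 0, 0], "spin": -0.1},
  {"dp": [0, 0, 0], "spin": -0.1},
  {"dp": [0, 0, 0], "spin": -0.1},
  {"dp": [0, 0, 0], "spin": -0.1},
  {"dp": [0, 0, 0], "spin": -0.05},
])

```text
clock: 6.4
position: [0.5362, -0.2539, 0.2931]
ee_rot: [-0.15, 0.989, 0.001, -0.001]
ft_force: [0.3, 0.1, -1.7]
grip_width: 0.149
grasp_force: 58.8
```

>>> arm_command([
  {"dp": [0, 0, 0], "spin": 0},
  {"dp": [0, 0, 0], "spin": 0},
  {"dp": [0, 0, 0], "spin": 0},
])

```text
clock: 6.7
position: [0.5365, -0.2539, 0.2941]
ee_rot: [-0.147, 0.989, 0.0, -0.0]
ft_force: [0.4, 0.3, -1.8]
grip_width: 0.151
grasp_force: 58.8
```

Run:
```python
from m import *
move([.538,-.2545,.26],107.1)
c=cam("wrist"); o=manip.get_obs(); R=Rn.from_quat(o["ee_rot"]).as_matrix()
for u in (249,383): print("edge in tool",R.T@(ray(c,u,197,o["position"][2]-.178)-o["position"]))
im=viewer.camera("wrist"); cv2.imwrite("pics/w3.png",im)
```

```text
shift [-1.3 -1.  34.1] spin -0.002 tilt [-0.001  0.    -1.   ] t 6.7
edge in tool [ 0.0507566  -0.02727391  0.1780211 ]
edge in tool [0.0507704  0.02682235 0.17804805]
```

View pics/w3.png

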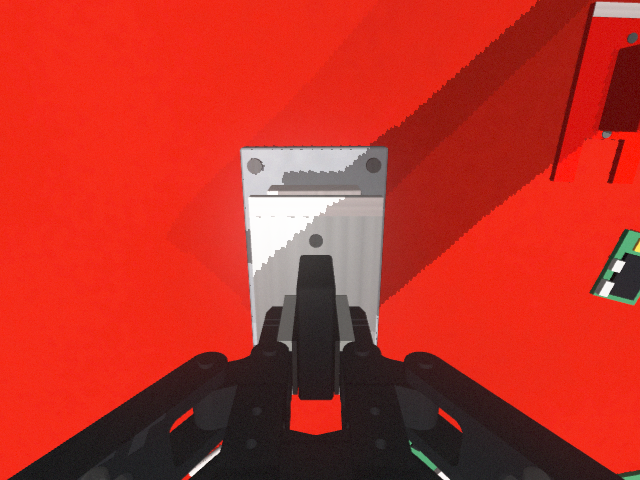

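The wrist view shows the blade (edge mid at 316,197) centred and parallel over the holder, whose base edge mid is at (314,148). Lowering it.

>>> arm_command([
  {"dp": [-1, -1, 15], "spin": 0},
  {"dp": [0, 0, 20], "spin": 0},
  {"dp": [0, 0, 15], "spin": 0},
  {"dp": [0, 0, 10], "spin": 0},
  {"dp": [0, 0, 6], "spin": 0},
])

```text
clock: 7.25
position: [0.5376, -0.2546, 0.2273]
ee_rot: [-0.148, 0.989, 0.0, -0.001]
ft_force: [0.1, -0.2, -0.6]
grip_width: 0.15
grasp_force: 58.8
```

>>> arm_command([
  {"dp": [0, 0, 2], "spin": 0},
  {"dp": [0, 0, 2], "spin": 0},
  {"dp": [0, 0, 1], "spin": 0},
  {"dp": [0, 0, 0], "spin": 0},
  {"dp": [0, 0, 0], "spin": 0},
])

```text
clock: 7.75
position: [0.538, -0.2548, 0.2241]
ee_rot: [-0.148, 0.989, -0.0, 0.0]
ft_force: [1.4, -0.3, -1.6]
grip_width: 0.152
grasp_force: 58.8
```

>>> arm_command([
  {"dp": [0, 0, 1], "spin": 0},
  {"dp": [0, 0, 1], "spin": 0},
  {"dp": [0, 0, 1], "spin": 0},
  {"dp": [0, 0, 0], "spin": 0},
  {"dp": [0, 0, 0], "spin": 0},
])

```text
clock: 8.25
position: [0.5379, -0.2547, 0.2206]
ee_rot: [-0.148, 0.989, 0.0, -0.0]
ft_force: [1.0, -0.1, -1.5]
grip_width: 0.152
grasp_force: 58.8
```

>>> arm_command([
  {"dp": [0, 0, 1], "spin": 0},
  {"dp": [0, 0, 0], "spin": 0},
  {"dp": [0, 0, 0], "spin": 0},
])

```text
clock: 8.55
position: [0.5379, -0.2547, 0.2197]
ee_rot: [-0.148, 0.989, 0.0, 0.0]
ft_force: [0.2, 0.8, -1.2]
grip_width: 0.151
grasp_force: 59.0
```

>>> arm_command([
  {"dp": [0, 0, 1], "spin": 0},
  {"dp": [0, 0, 0], "spin": 0},
  {"dp": [0, 0, 0], "spin": 0},
])

```text
clock: 8.85
position: [0.5379, -0.2548, 0.2196]
ee_rot: [-0.148, 0.989, 0.0, 0.0]
ft_force: [-3.9, 2.4, 9.5]
grip_width: 0.152
grasp_force: 60.4
```

>>> arm_command([
  {"dp": [0, 0, 0.5], "spin": 0},
  {"dp": [0, 0, 0], "spin": 0},
  {"dp": [0, 0, 0], "spin": 0},
])

```text
clock: 9.15
position: [0.5379, -0.2549, 0.2196]
ee_rot: [-0.148, 0.989, 0.0, 0.0]
ft_force: [-7.0, 3.2, 15.0]
grip_width: 0.15
grasp_force: 61.3
```

Contact came at the expected height. Releasing and retreating.

>>> arm_command([
  {"dp": [0, 0, -1], "spin": 0},
  {"dp": [0, 0, 0], "spin": 0},
  {"dp": [0, 0, 0], "spin": 0},
  {"dp": [0, 0, 0], "spin": 0},
  {"dp": [0, 0, 0], "spin": 0},
], grip=-1)

```text
clock: 9.65
position: [0.5379, -0.2547, 0.219]
ee_rot: [-0.148, 0.989, 0.0, -0.0]
ft_force: [-0.3, 0.3, -0.2]
grip_width: 0.983
grasp_force: 0.0
```

>>> arm_command([
  {"dp": [0, 0, -10], "spin": 0},
  {"dp": [0, 0, -20], "spin": 0},
  {"dp": [0, 0, -30], "spin": 0},
  {"dp": [0, 0, -30], "spin": 0},
  {"dp": [0, 0, -30], "spin": 0},
])

```text
clock: 10.15
position: [0.5377, -0.2548, 0.3411]
ee_rot: [-0.148, 0.989, -0.0, 0.0]
ft_force: [0.5, -0.3, -0.9]
grip_width: 0.999
grasp_force: 0.0
```

>>> arm_command([
  {"dp": [25, 30, 0], "spin": 0},
  {"dp": [25, 30, 0], "spin": 0},
  {"dp": [25, 30, 0], "spin": 0},
  {"dp": [25, 30, 0], "spin": 0},
  {"dp": [0, 30, 0], "spin": 0},
])

```text
clock: 10.65
position: [0.3956, -0.1411, 0.3396]
ee_rot: [-0.147, 0.989, 0.0, 0.0]
ft_force: [0.8, -0.2, 0.6]
grip_width: 1.001
grasp_force: 0.0
```

Run:
```python
from m import *
im=viewer.camera("top"); cv2.imwrite("pics/top1.png",im); sc=viewer.camera("scene")
c=cam("top"); s=cam("scene"); a=pix(s,[.56,-.245,.03]).astype(int); print(a)
f=lambda i,x,y:cv2.resize(i[max(0,y-50):y+50,max(0,x-50):x+50],(400,400),interpolation=cv2.INTER_CUBIC)
cv2.imwrite("pics/crop2.png",np.hstack([f(im,470,205),f(sc,a[0],a[1])]))
r,b=rect(im,c,(472,207),.039,40,215); print(np.round(r[0],1),np.round(r[1],1),np.round(b).tolist())
r,b=rect(im,c,(197,268),.005,40); print("plain",np.round(r[0],1),np.round(r[2],1))
print(manip.get_obs()["position"],manip.get_obs()["clock"])
```

```text
[236 148]
[ 558.5 -240.6] [69.6 37.4] [[520.0, -233.0], [531.0, -269.0], [597.0, -248.0], [586.0, -213.0]]
plain [444.6 268.3] 70.5
[ 0.3972093  -0.13812079  0.33992495] 10.75
```

View pics/crop2.png

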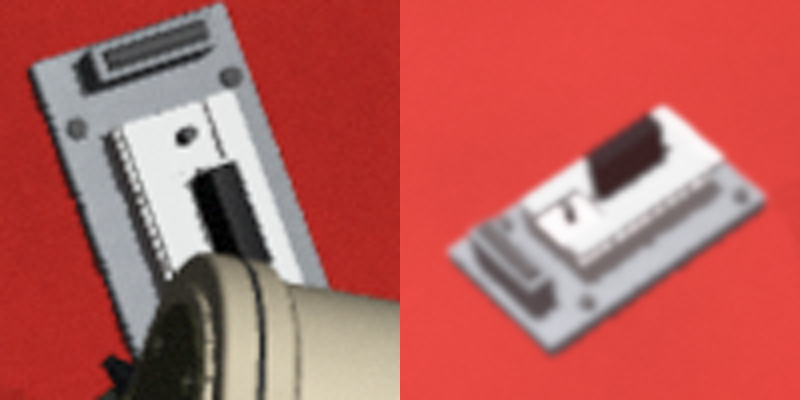

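The crop shows the pin at (187,135) inside the notch with the block at (230,210), and the scene view shows the blade flat and parallel to the bed. The plain blade has not moved.

```bash
python3 -c "
from h import *
print(manip.hand_in())"
```

```text
the job is handed in; nothing more can be done
None
```

I set the notched blade flat on the holder's bed with its notch around the pin, let go of it, left the plain blade where it lay, and handed the job in at about 11 s; no verdict came back.

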